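Post the retained-sample chocolate bar

TASK

The yellow-wrapped chocolate bar is today's retained sample. Lay it on the ledge of the white sample box and push it through the slot so that it drops right down inside the box, and leave the red and the white bar where they lie.

Things in the scene. Friction and masses are not known exactly. Their poses are not given: they have to be found in the camera images.
- bar_yellow: The bar to post: stiff flat chocolate bar in a yellow wrapper, brown and cream label and two gold bands on top. 100 mm long (its x axis), 46 wide (y), 11 thick (z), about 70 g. Starts flat on the table, in any of the three bars' places. Origin: centre of its underside.
- bar_red: A bystander: a bar of the same size and make in a red wrapper, lying flat on the table. Same origin and axes.
- bar_white: A bystander: a bar of the same size and make in a white wrapper, lying flat on the table. Same origin and axes.
- sample_box: White box fixed to the table, blue rim and slot, clear lid, dark inside. Origin: centre of its underside, z up. All in mm: outside 170 (x) by 160 (y) by 163 high, walls 4. Slot in its +y face (y=80): x -33 to 33, z 120 to 142. Bare ledge outside it: top z 120, 120 wide, out to y=220; blue guides on it, 18 high, 66 apart at the slot, 100 at y=116. Inside floor z 6: a bar pushed in beyond half its length tips and drops.

How it is judged:
At the end, for the whole second after the job is handed in: The yellow bar is at rest inside the sample box, right through the slot and down in its lower part (the centre of its underside less than 68 mm above the table, within the box's walls), and the red and the white bar are within 20 mm of where they started (z of bar_yellow in the frame of sample_box between 0 and 0.068 m and x of bar_yellow in the frame of sample_box between -0.085 and 0.085 m and y of bar_yellow in the frame of sample_box between -0.08 and 0.078 m and linear speed of bar_yellow below 0.02 m/s and distance of each of bar_red, bar_white from where it was at the start of the episode below 0.02 m); the robot touches nothing.
It fails at once if the red bar is shifted by more than 20 mm or picked up (distance of bar_red from where it was at the start of the episode above 0.02 m).
It fails at once if the white bar is shifted by more than 20 mm or picked up (distance of bar_white from where it was at the start of the episode above 0.02 m).
It also fails if it takes over 45 s, if anything falls off the work surface, if the arm or the gripper's body presses on something with over 40 N, if the wrist force passes 120 N, or if a joint passes its speed limit or range.

ROBOT

A 7-joint arm with a two-finger parallel gripper is mounted at the origin on the work surface. World frame = base frame: x ahead of the robot, y to its left, z up, the work surface at z = 0. Lengths are in m, angles in rad, forces in N, time in s.
With the tool pointing down it reaches from about 0.4 to 0.9 m from the base axis. Payload 5.5 kg.
Tool frame: the origin (TCP) lies midway between the tips of the shut fingers; the grasp point (between the pads) lies 19 mm behind it; z points along the fingers, y is the line along which they close (so a half turn about z gives the same grasp; the last joint's range is limited). The gripper opens to 92 mm and grips with 3 to 60 N. Pads are 19 mm wide; open, the fingers measure 130 mm over their backs; the gripper's body (75 mm by 190 mm) begins 47 mm behind the grasp point.
Start: joints at [0.263, 0.501, -0.427, 1.55, 0.221, 1.138, -0.21], TCP at [0.65, 0, 0.227] pointing down, gripper open.
Joint ranges: [-2.88, 2.88], [-0.31, 2.03], [-1.54, 1.56], [0.2, 2.42], [-1.41, 4.55], [0.19, 2.02], [-2.57, 2.57]. Speed limits (rad/s): [2.57, 2.57, 3.14, 3.14, 3.14, 3.14, 3.14].

INTERFACE

Orientations are given as a unit quaternion [x, y, z, w].
In Python, from workcell import bot, eoat, kinematics, get_obs, capture, workorder gives the robot as it stands. Calls block until the motion is done:
- bot.goto(position, orientation): joint-space move of the TCP to a pose.
- bot.movel(position, rotation=None, v=0.15, until_force=None): straight line of the TCP; rotation=None keeps the orientation; v is the mean speed in m/s. With until_force (N) it stops when the force on the tool has changed by that much, and returns True; else False.
- bot.move_j(angles): joint-space move.
- eoat.gripper_to(opening, grip_force=None): opening from 0.0 (shut) to 1.0 (fully open); grip_force is the grip in N (None keeps the last); returns when the fingers have stopped.
- bot.hold(seconds).
- kinematics.solve_ik(position, orientation): joint angles nearest the present ones, or None.
- get_obs(): the state.
- capture(name): name is "scene" or "side" or "wrist"; returns a dict with "img" (384x512x3 uint8, red, green, blue), "vertical_fov" (degrees; the focal length in pixels is half the picture's height over the tangent of half this angle, whatever the lens; pixels are square), "cx", "cy" (the principal point, pixels), "k1" (the pictures are not rectified: a ray, as slopes to the right and down, at radius r is drawn at 1 + k1 r^2 times it, then the intrinsics apply), "R" (3x3) and "t" (3): a world point X has camera coordinates R X + t; the wrist camera has in their place "mount" (4x4, takes a point from camera to tool coordinates, whose origin is the TCP and whose axes are the flange's). Camera axes: x right, y down, z forward; pixel columns grow to the right and rows downward; lengths in m; the calibration is good to about 2 mm. A picture is of the moment at which its call begins: read the wrist's pose just before it. There is no depth.
A pose or a line that the arm cannot do raises bot.MotionError and nothing moves.
- workorder.sign_off(): hands the job in; it is judged then, once.
The state is a dict: "clock": time; "joint_pos": joint angles; "joint_vel": joint speeds; "joint_efforts": joint torques, N m; "tcp_pos": TCP position; "orientation": TCP orientation; "wrist_force": force on the tool from outside, world axes, zero at the start; "ft_torque": the same for the moment, N m; "grip_width": opening from 0.0 (shut) to 1.0 (fully open); "finger_force": force on a finger pad.
Only numpy, scipy, OpenCV 4.12 (cv2) and the standard library are available. Lean on these libraries where they do the work, as an engineer would, in place of code of your own. Each camera call takes 0.05 s, during which the arm holds its last target. There are 200 camera calls.

## Working session

There is one attempt and no reset: what is moved stays moved. The work goes in short steps, each a Python script; the robot and the scene stay as the last script left them, time stands still between calls to the robot, and variables do not carry over. Pictures are saved under pics/ and viewed, at most 13 in all, crops included, and the job is handed in when it is done.

```bash
ls; mkdir -p pics
cat > h.py <<'E'
import numpy as np, cv2
from workcell import bot, eoat, kinematics, get_obs, capture, workorder
from scipy.spatial.transform import Rotation as Ro
def ray(c,uv):
    h,w=c["img"].shape[:2]; f=h/2/np.tan(np.radians(c["vertical_fov"])/2)
    K=np.array([[f,0,c["cx"]],[0,f,c["cy"]],[0,0,1.]])
    n=cv2.undistortPoints(np.array(uv,float).reshape(-1,1,2),K,np.array([c["k1"],0,0,0.])).reshape(-1,2)
    d=np.c_[n,np.ones(len(n))]
    if "R" in c: R=np.array(c["R"]);t=np.array(c["t"]); return -R.T@t, d@R
    T=c["T"]; return T[:3,3], d@T[:3,:3].T
def onz(c,uv,z):
    o,d=ray(c,uv); return o+d*((z-o[2])/d[:,2])[:,None]
def snap(n):
    s=get_obs(); c=capture(n)
    if "R" not in c:
        T=np.eye(4);T[:3,:3]=Ro.from_quat(s["orientation"]).as_matrix();T[:3,3]=s["tcp_pos"];c["T"]=T@np.array(c["mount"])
    return c
def save(c,name): cv2.imwrite(f"pics/{name}.png",c["img"][:,:,::-1])
E
python3 - <<'E'
from h import *
ims=[]
for n in("scene","side","wrist"):
    c=snap(n); save(c,n+"0"); print(n,c["vertical_fov"],c["cx"],c["cy"],c["k1"],c["img"].shape, *( [ray(c,[[256,192]])]))
    ims.append(c["img"])
m=np.vstack([np.hstack([ims[0],ims[1]]),np.hstack([ims[2],ims[2]*0])])
s=get_obs(); print(s["orientation"],s["tcp_pos"],s["clock"],s["wrist_force"])
E
```

```text
pics
scene 47.8901250721589 252.5161061055386 192.887333443397 -0.1604100493761114 (384, 512, 3) (array([ 1.09892528, -0.40406741,  0.71511523]), array([[-0.56096305,  0.45196985, -0.69362299]]))
side 49.79429408041088 265.2864879612533 198.3691182960646 0.0419936175569954 (384, 512, 3) (array([0.06155406, 0.31617073, 0.74050971]), array([[ 0.53472588, -0.30026974, -0.79034628]]))
wrist 63.491764607978645 252.74775545052813 192.2727583927527 -0.030297505264476363 (384, 512, 3) (array([0.6486097 , 0.06501539, 0.38444028]), array([[ 0.00737473, -0.2437635 , -0.96986369]]))
[ 7.07119400e-01  7.07093755e-01 -5.13842025e-04 -5.58575809e-04] [ 6.49458581e-01 -4.88653759e-05  2.25910135e-01] 0.15 [ 0.60352482 -0.7537321  -0.01367272]
```

View pics/scene0.png

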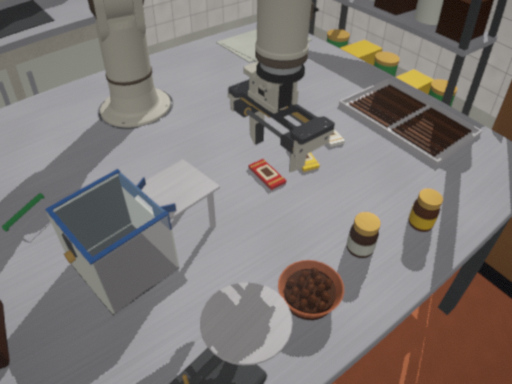

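View pics/side0.png

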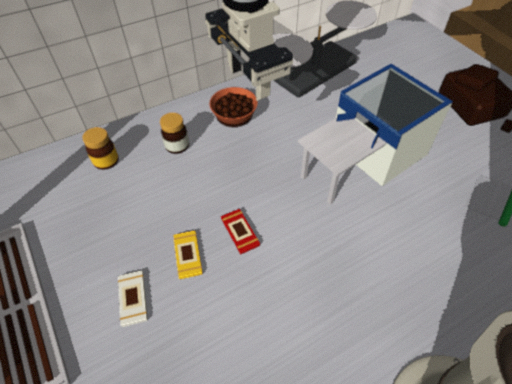

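View pics/wrist0.png

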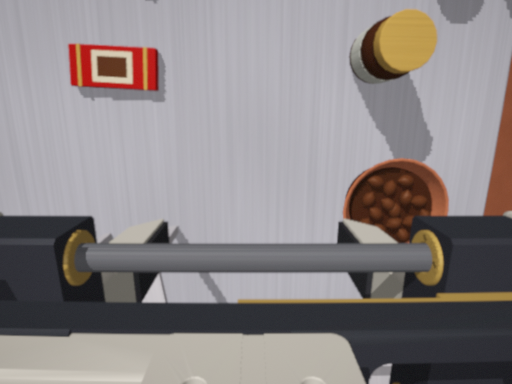

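Run:
```python
from h import *
for n in("side","scene"):
    c=snap(n); hsv=cv2.cvtColor(c["img"],cv2.COLOR_RGB2HSV)
    m=cv2.inRange(hsv,(105,130,50),(125,255,255))
    cs,_=cv2.findContours(m,0,2); k=max(cs,key=cv2.contourArea); hull=cv2.convexHull(k)
    ap=cv2.approxPolyDP(hull,2.5,True).reshape(-1,2); print(n,"blue");print(np.c_[ap,onz(c,ap,.163)[:,:2].round(4)])
    for col,lo,hi in(("yellow",(20,120,100),(35,255,255)),("red",(0,150,90),(6,255,255)),("red2",(174,150,90),(180,255,255)),("white",(0,0,205),(180,40,255))):
        m=cv2.inRange(hsv,lo,hi); m=cv2.morphologyEx(m,cv2.MORPH_CLOSE,np.ones((5,5)))
        for k in cv2.findContours(m,0,2)[0]:
            if not 300<cv2.contourArea(k)<2500: continue
            P=onz(c,k.reshape(-1,2),.011)[:,:2].astype(np.float32)*1000
            (cx,cy),(w,h),a=r=cv2.minAreaRect(P)
            if max(w,h)<140: print(col,k.reshape(-1,2).mean(0).round(),np.round([cx,cy,w,h,a],1))
    if n=="side":
        cv2.imwrite("pics/sidebox.png",cv2.resize(c["img"][40:220,280:480,::-1],None,fx=4,fy=3.3333*1.0,interpolation=cv2.INTER_CUBIC))
```

```text
side blue
[[ 4.510e+02  1.010e+02  4.526e-01 -3.780e-01]
 [ 3.960e+02  1.470e+02  4.098e-01 -1.897e-01]
 [ 3.720e+02  1.460e+02  4.354e-01 -1.519e-01]
 [ 3.370e+02  1.190e+02  5.309e-01 -1.398e-01]
 [ 3.410e+02  9.200e+01  5.949e-01 -1.982e-01]
 [ 3.890e+02  6.500e+01  6.151e-01 -3.498e-01]]
yellow [188. 255.] [491.1 235.4  45.7 104.3  72.7]
red [239. 231.] [485.5 118.8  45.9 101.6  86.3]
white [132. 299.] [458.8 362.4  43.9  99.4  73.6]
white [380. 162.] [ 474.7 -262.1   78.3  106.8    7.2]
scene blue
[[ 1.660e+02  2.140e+02  6.000e-01 -2.042e-01]
 [ 9.000e+01  2.620e+02  6.176e-01 -3.569e-01]
 [ 4.700e+01  2.090e+02  4.550e-01 -3.755e-01]
 [ 1.170e+02  1.700e+02  4.365e-01 -2.231e-01]]
yellow [367. 223.] [754.9 191.6  56.   55.6  87.9]
yellow [430. 199.] [799.9 369.7  52.8  68.9  19. ]
```

View pics/sidebox.png

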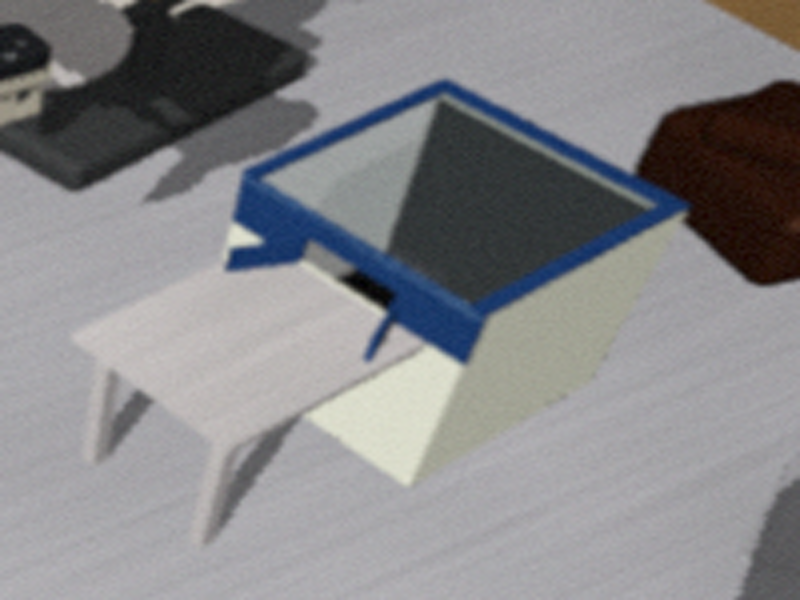

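Side view: the yellow bar is the middle one (188,255), red is at (239,231) and white at (132,299). The box rim corners are near (341,92), (402,134), (452,102) and (391,64), and the ledge's outer edge runs from (299,141) to (334,173). The two views put the box at about (0.525, -0.288) with 6.6° yaw, and the measured bar sizes match the given ones. Next is a wrist check near the yellow bar.

```bash
cat >> h.py <<'E'
def down(a):  # quat: tool z down, closing axis y at angle a (deg) from world x
    y=np.array([np.cos(np.radians(a)),np.sin(np.radians(a)),0]); z=np.array([0,0,-1.])
    return Ro.from_matrix(np.c_[np.cross(y,z),y,z]).as_quat()
BOX=np.array([.525,-.288]); YAW=6.6
def b2w(x,y,z):
    a=np.radians(YAW); c,s=np.cos(a),np.sin(a)
    return [BOX[0]+c*x-s*y,BOX[1]+s*x+c*y,z]
E
python3 - <<'E'
from h import *
c=snap("side")
print("rim front-right",onz(c,[[401.7,134.5]],.163)); print("ledge",onz(c,[[298.75,141.4],[334.5,172.6]],.12),b2w(.06,.22,0),b2w(-.06,.22,0))
for a in (72.7,252.7):
  for p in([.491,.235,.003],[.491,.235,.2]): print(a,kinematics.solve_ik(p,down(a)))
for a in (6.6,186.6):
  for y in(.235,.16,.095): print(a,y,kinematics.solve_ik(b2w(0,y,.123),down(a)))
a=72.7; tx=Ro.from_quat(down(a)).as_matrix()[:,0]
p=np.array([.491,.235,.22])-.09*tx; print(p)
bot.goto(list(p),down(a)); eoat.gripper_to(.8,20)
c=snap("wrist"); save(c,"w1")
hsv=cv2.cvtColor(c["img"],cv2.COLOR_RGB2HSV); m=cv2.morphologyEx(cv2.inRange(hsv,(20,130,100),(35,255,255)),cv2.MORPH_CLOSE,np.ones((9,9)))
for k in cv2.findContours(m,0,2)[0]:
    if cv2.contourArea(k)>800: print(k.reshape(-1,2).mean(0),cv2.minAreaRect((onz(c,k.reshape(-1,2),.011)[:,:2]*1000).astype(np.float32)))
print(get_obs()["clock"])
E
```

```text
rim front-right [[ 0.42993183 -0.22211697  0.163     ]]
ledge [[ 0.551634   -0.0638038   0.12      ]
 [ 0.44442968 -0.0768132   0.12      ]] [np.float64(0.5593161928275932), np.float64(-0.06256176253834078), 0] [np.float64(0.44011146095554554), np.float64(-0.07635422059748476), 0]
72.7 [-0.05747338  0.68214698 -0.55663107  1.94628331  0.56465112  0.67188014
  0.30115494]
72.7 [ 0.12842179  0.41241845 -0.77962808  1.83665181  0.33514472  1.02891522
  0.48362134]
252.7 [-0.44699965  0.60721724 -0.06087529  1.95978761  0.06373722  0.5763847
 -2.42321243]
252.7 [-0.34173723  0.31695752 -0.18572204  1.85189731  0.06940388  0.97895569
 -2.42990509]
6.6 0.235 [ 0.43363148  0.37938937 -0.44988131  2.00884139  0.22622372  0.80095426
 -0.03168964]
6.6 0.16 [ 0.54674515  0.41037116 -0.42300517  1.95806334  0.22618014  0.81873029
  0.11451257]
6.6 0.095 [ 0.63332891  0.44913868 -0.4006767   1.89461919  0.22892935  0.84242297
  0.23011249]
186.6 0.235 [-0.60876667  0.45503282  0.81992122  2.04221196 -0.45062945  0.82971452
 -2.55316578]
186.6 0.16 [-0.73640252  0.86654612  1.35527893  1.99716164 -0.95919608  1.14158524
 -1.98250318]
186.6 0.095 [-0.59049431  0.91596655  1.35372387  1.93312434 -0.98945911  1.18575059
 -1.87424986]
[0.57692847 0.20823626 0.22      ]
[399.12 297.88] ((779.0451049804688, 273.2321472167969), (386.05133056640625, 11.77382755279541), 73.05923461914062)
[256.         115.36363636] ((492.75, 235.68341064453125), (45.123653411865234, 98.16288757324219), 72.65908813476562)
1.7833
```

View pics/w1.png

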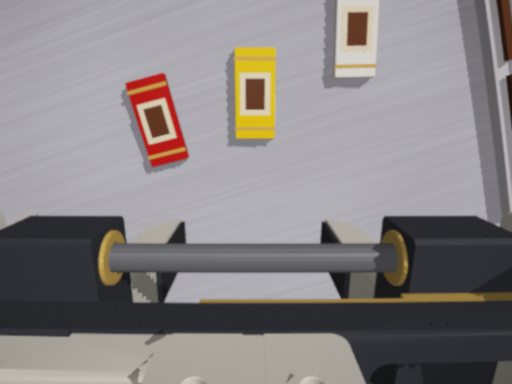

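The wrist view shows yellow centred near (256,93), with clear gaps to red and white. The refined pose is (0.4928, 0.2357) at 72.7°, and the measured size is 45×98 mm, so I'll grasp now.

Run:
```python
from h import *
q=down(72.7)
eoat.gripper_to(.7,20)
bot.goto([.4928,.2357,.08],q)
print(bot.movel([.4928,.2357,.003],v=.1,until_force=8), get_obs()["tcp_pos"])
w=eoat.gripper_to(0.3,25); s=get_obs(); print(s["grip_width"]*92,s["finger_force"],s["tcp_pos"])
z0=s["tcp_pos"][2]
bot.movel([.4928,.2357,.22],v=.25)
s=get_obs(); print(s["grip_width"]*92,s["finger_force"],s["wrist_force"])
q2=down(YAW); bot.goto(b2w(0,.163,.22),q2)
print(get_obs()["clock"]); save(snap("side"),"s2"); save(snap("scene"),"sc2")
```

```text
False [0.4931305  0.23611471 0.00337012]
45.61926743194311 25.00049650669098 [0.49322348 0.23585903 0.00351861]
45.76045628926874 24.99971866607666 [-0.76013221 -0.67528343 -0.78861523]
6.6417
```

View pics/s2.png

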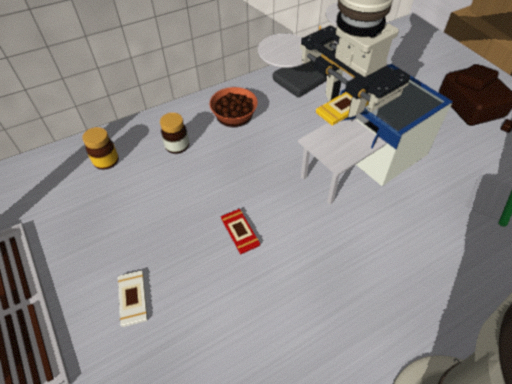

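The bar is held level above the ledge at about (340,107), and red and white haven't moved. Next I lower it, release, and look.

Run:
```python
from h import *
bot.movel(b2w(0,.163,.14),v=.2)
print(bot.movel(b2w(0,.163,.1215),v=.04,until_force=4), get_obs()["tcp_pos"], get_obs()["wrist_force"])
eoat.gripper_to(.68); bot.movel(b2w(0,.163,.20),v=.2)
eoat.gripper_to(0.0,10)
bot.goto(b2w(0,.245,.20),down(YAW))
c=snap("side"); hsv=cv2.cvtColor(c["img"],cv2.COLOR_RGB2HSV); m=cv2.morphologyEx(cv2.inRange(hsv,(20,130,100),(35,255,255)),cv2.MORPH_CLOSE,np.ones((9,9)))
cv2.imwrite("pics/s3.png",cv2.resize(c["img"][40:220,280:480,::-1],None,fx=3.3,fy=3.3))
for k in cv2.findContours(m,0,2)[0]:
    if cv2.contourArea(k)>200: print(k.reshape(-1,2).mean(0),cv2.minAreaRect((onz(c,k.reshape(-1,2),.131)[:,:2]*1000).astype(np.float32)))
print(b2w(0,.163,0),get_obs()["clock"])
```

```text
True [ 0.50665649 -0.12636032  0.1231784 ] [-0.55818394 -0.16178005  4.59859154]
[338.26153846 143.8       ] ((502.6814880371094, -124.45597076416016), (48.95594024658203, 105.4999008178711), 6.245025157928467)
[np.float64(0.5062652444696628), np.float64(-0.12608023920713535), 0] 10.3417
```

View pics/s3.png

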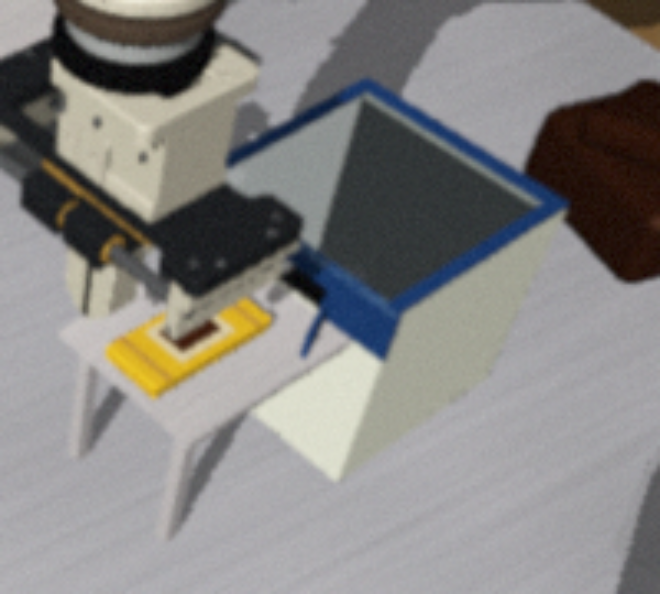

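The bar lies flat on the ledge with its near end at crop (135,370), in line with the slot. The fingers look apart in the picture, so I'll check the state before pushing.

Run:
```python
from h import *
s=get_obs(); print(s["grip_width"],s["tcp_pos"],b2w(0,.245,.2),s["finger_force"],s["wrist_force"])
```

```text
0.0062645967718658584 [ 0.49691766 -0.04477287  0.20009079] [np.float64(0.4968403981292477), np.float64(-0.044623672427902855), 0.2] 0.0 [-0.03182169 -0.86901336  0.99854305]
```

Run:
```python
from h import *
print(bot.movel(b2w(0,.245,.1245),v=.15,until_force=5))
for y,v in((.205,.1),(.15,.06),(.12,.06),(.097,.05)):
    r=bot.movel(b2w(0,y,.1245),v=v,until_force=12); s=get_obs(); print(y,r,s["tcp_pos"],s["wrist_force"],s["clock"])
    if r: break
save(snap("wrist"),"w4")
c=snap("side"); cv2.imwrite("pics/s4.png",cv2.resize(c["img"][40:220,280:480,::-1],None,fx=3.3,fy=3.3))
```

```text
False
0.205 False [ 0.50161755 -0.08442857  0.12488833] [-0.35871452  0.01045583 -0.319242  ] 11.5417
0.15 False [ 0.50761741 -0.13885686  0.12441752] [0.0038795  0.36193688 0.36298508] 12.6083
0.12 False [ 0.51111008 -0.16902638  0.12441998] [-0.24253834  0.25337378  0.16861056] 13.2583
0.097 True [ 0.51308973 -0.1862051   0.12375399] [ 0.04290908  0.79586775 -0.63697033] 13.6833
```

View pics/s4.png

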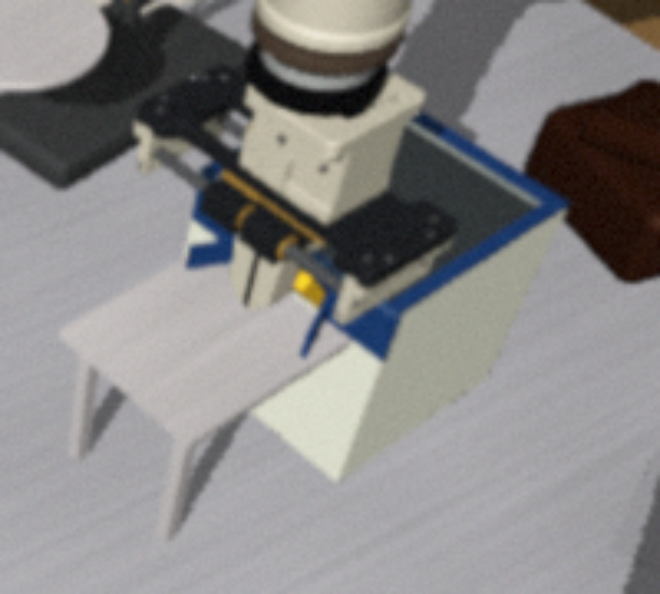

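The push stopped on force at about y=101 mm in the box frame. A yellow corner is still visible at crop (310,288), beside the finger. I'll back off and look.

Run:
```python
from h import *
bot.movel(b2w(0,.13,.126),v=.1); bot.movel(b2w(0,.15,.24),v=.25)
bot.goto(b2w(0,.24,.26),down(YAW))
c=snap("side"); a=cv2.resize(c["img"][70:190,310:430],(400,400),interpolation=2)
d=snap("scene"); b=cv2.resize(d["img"][140:300,40:240],(400,400),interpolation=2)
save(dict(img=np.hstack([a,b])),"s5"); print(get_obs()["clock"])
```

```text
15.3833
```

View pics/s5.png

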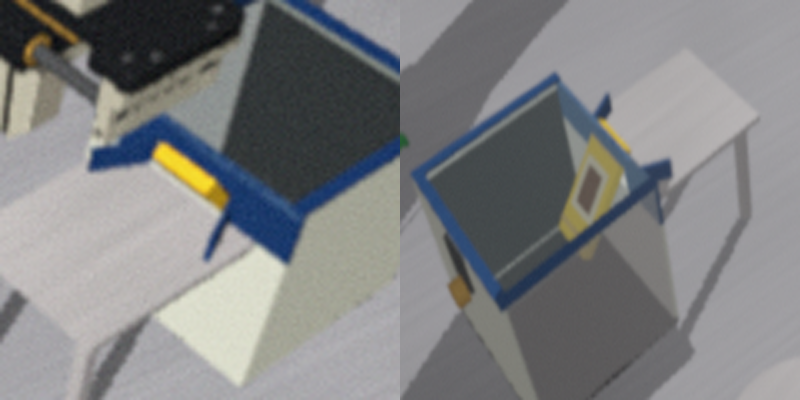

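The bar has tipped nose-down inside and its tail (left crop 155–230, 145–205) is caught in the slot, sticking out about 10 mm. I'll push the tail again, going inward and slightly down.

Run:
```python
from h import *
bot.goto(b2w(0,.13,.20),down(YAW))
bot.movel(b2w(0,.13,.134),v=.2)
for y,z in((.105,.134),(.098,.129),(.0925,.125)):
    r=bot.movel(b2w(0,y,z),v=.04,until_force=25); s=get_obs(); print(y,r,np.round(s["tcp_pos"],4),s["wrist_force"],np.round(b2w(0,y,z),4))
    if r: break
bot.movel(b2w(0,.12,.15),v=.2); bot.movel(b2w(0,.15,.24),v=.3)
bot.goto(b2w(0,.24,.26),down(YAW))
c=snap("side"); a=cv2.resize(c["img"][70:190,310:430],(400,400),interpolation=2)
d=snap("scene"); b=cv2.resize(d["img"][140:300,40:240],(400,400),interpolation=2)
save(dict(img=np.hstack([a,b])),"s6"); print(get_obs()["clock"])
```

```text
0.105 False [ 0.5128 -0.1835  0.1339] [0.25109642 1.11636608 0.07519595] [ 0.5129 -0.1837  0.134 ]
0.098 False [ 0.5134 -0.1898  0.1284] [ 0.49302819  2.63438942 -2.02401539] [ 0.5137 -0.1906  0.129 ]
0.0925 False [ 0.5143 -0.1972  0.125 ] [ 0.28598857 -1.18817991 -0.29828688] [ 0.5144 -0.1961  0.125 ]
19.25
```

View pics/s6.png

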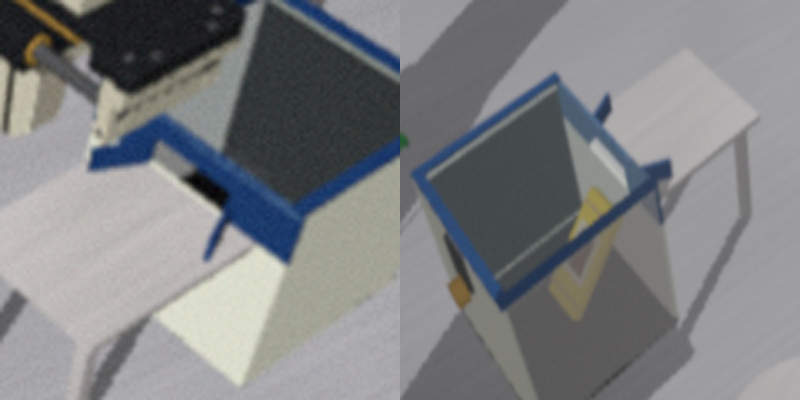

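The slot is now empty and the bar is inside. I'll check that it lies low rather than leaning on the wall.

Run:
```python
from h import *
d=snap("scene")
uv=[[140/1.0,214.5],[127,268],[(548-400)/2+40,140+290*.4],[(615-400)/2+40,140+205*.4]]
a=np.radians(YAW);R=np.array([[np.cos(a),np.sin(a)],[-np.sin(a),np.cos(a)]])
for z in(.017,.05,.08): print(z,((onz(d,uv,z)[:,:2]-BOX)@R.T*1000).round())
hs=cv2.cvtColor(snap("side")["img"],cv2.COLOR_RGB2HSV)
c=snap("side")
for lo,hi in(((0,150,90),(6,255,255)),((0,0,205),(180,40,255))):
    m=cv2.morphologyEx(cv2.inRange(hs,lo,hi),cv2.MORPH_CLOSE,np.ones((5,5)))
    for k in cv2.findContours(m,0,2)[0]:
        if 600<cv2.contourArea(k)<2500: print(cv2.minAreaRect((onz(c,k.reshape(-1,2),.011)[:,:2]*1000).astype(np.float32)))
cv2.imwrite("pics/s7.png",cv2.resize(d["img"][160:300,40:220,::-1],None,fx=4.4,fy=4.2,interpolation=2))
```

```text
0.017 [[-80.  99.]
 [ 24.  -4.]
 [-20.  -7.]
 [-50.  98.]]
0.05 [[-50.  86.]
 [ 50. -12.]
 [  7. -15.]
 [-21.  85.]]
0.08 [[-23.  74.]
 [ 72. -20.]
 [ 32. -22.]
 [  5.  73.]]
((485.8611755371094, 118.67930603027344), (45.82257080078125, 100.7886734008789), 86.4524917602539)
((459.0722961425781, 362.3680725097656), (43.2162971496582, 99.20556640625), 74.2685775756836)
((475.3877258300781, -262.0561218261719), (76.95822143554688, 106.76374053955078), 7.179373741149902)
```

View pics/s7.png

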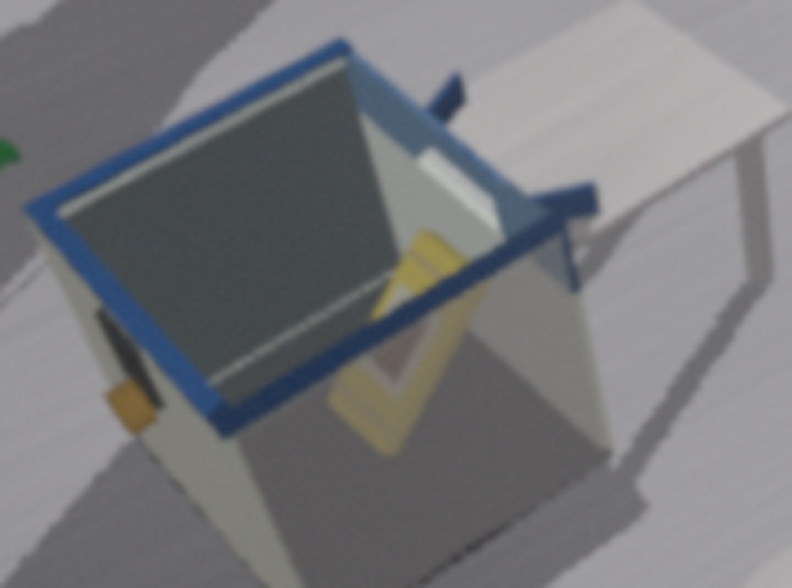

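The bar is leaning inside the box, nose on the floor and tail against the slot wall at z≈78 mm, so its centre is at about 40 mm and y≈36 mm. It hasn't moved between pictures, and red and white are within 1 mm of their start positions. I'm handing the job in.

```bash
python3 -c "
from h import *
print(workorder.sign_off(),get_obs()['clock'])"
```

```text
the job is handed in; nothing more can be done
the job is handed in; nothing more can be done
```

The yellow bar is through the slot and at rest inside the sample box, leaning with its centre about 40 mm above the table; red and white stayed within about 1 mm of where they started, and the job is handed in (about 20 s used; sign-off gave no verdict).

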